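# Hold a radio module in the programming dock

### The arm

A 6-joint arm with a two-finger parallel gripper is mounted at the origin on the work surface. World frame = base frame: x ahead of the robot, y to its left, z up, the work surface at z = 0. Lengths are in m, angles in rad, forces in N, time in s.
With the tool pointing down it reaches from about 0.35 to 0.975 m from the base axis. Payload 4.9 kg.
Tool frame: the origin (TCP) lies at the centre of the arm's flange, where the gripper is bolted on; the fingertips stand 173 mm ahead of it and the grasp point (between the pads) lies 155 mm ahead of it; z points along the fingers, y is the direction in which the jaws open and shut (so a half turn about z gives the same grasp; the last joint's range is limited). The gripper opens to 85 mm and grips with 20 to 120 N. Pads are 22 mm wide; open, the fingers measure 114 mm over their backs; the gripper's body (76 mm by 85 mm) begins 54 mm behind the grasp point. The pads swing forward as they close: fully open they stand 13 mm farther back than shut.
Start: joints at [-1.297, 0.053, 1.613, -0, 1.476, -0.119], TCP at [0.239, -0.577, 0.405] pointing down, gripper open.
Joint ranges: [-3.01, 3.01], [-1.01, 2.22], [0.06, 2.58], [-1.02, 4.17], [0.09, 2.62], [-3.14, 3.14]. Speed limits (rad/s): [2.57, 2.57, 3.14, 3.14, 3.14, 3.14].

### API

Orientations are given as a unit quaternion [x, y, z, w].
In Python, from station import env, optics gives the robot as it stands.
- The arm moves only by the tool apply_moves, never from a script. Its argument "rows" is a list of rows, each a list of 4 numbers: the shift along the world's x, y, z in units of 30 mm (1.0 is 30 mm), then the turn about the world's z in units of 0.15 rad (1.0 is 0.15 rad). A call has 1 to 20 rows; each row shifts and turns the commanded pose from where the row before left it; what a row does not reach is not made up. A row lasts 1/10 s, in which the tool goes at most 50 mm and 8.59 degrees, less where a joint would pass 70% of its speed; a pose out of reach is approached as far as the arm can. A call with a number of a shift or a turn outside -1 to 1 is refused whole. A call with a gripper value outside its range is refused whole. "grip" is the gripper's target within -1 to 1 (shut at 1, half-way at 0, fully open at -1), set as the call begins (left out, the last holds). The fingers move at their own pace and stop on an object; "force" is the grip in N (left out, the last holds). Time passes only in rows, so rows that do not move let the fingers close. It gives the time, the measured TCP pose, the force and the opening at its end, in the units of the state.
- env.read_state(): the state, without advancing time (a new reading comes with each control period).
- optics.grab_frame(name): name is "scene" or "top" or "wrist"; returns a dict with "frame" (400x640x3 uint8, red, green, blue), "fx", "fy", "cx", "cy" (pixels), "position" and "orientation" of the camera in the world; the wrist camera has in their place "mount" (4x4, takes a point from camera to tool coordinates, whose origin is the TCP and whose axes are the flange's). Camera axes: x right, y down, z forward; pixel columns grow to the right and rows downward; lengths in m; the calibration is good to about 2 mm. A picture is of the moment at which its call begins: read the wrist's pose just before it. There is no depth.
- env.hand_in(): hands the job in, once; it reports no verdict.
The state is a dict: "time_s": time; "joint_pos": joint angles; "dq": joint speeds; "joint_torque": joint torques, N m; "tool_pos": TCP position; "tool_rot": TCP orientation; "force": force on the tool from outside, world axes, zero at the start; "wrist_torque": the same for the moment, N m; "opening": finger opening in m.
Only numpy, scipy, OpenCV 4.12 (cv2) and the standard library are available. Lean on these libraries where they do the work, as an engineer would, in place of code of your own. Each camera call takes 0.05 s, during which the arm holds its last target.

### The job

The radio module, the one in the black holder block with the stub antenna on top, is next to be programmed. Take it out of the holder, pass its stem down through the narrow slot in the dock's metal guard plate and press it fully home against the sprung contacts, its shoulder down on the plate. The dock has no latch and the contacts push back, so finish still gripping the module and holding it pressed home, and leave the other two modules and everything else on the bench where they are.

Things in the scene. Friction and masses are not known exactly. Their poses are not given: they have to be found in the camera images.
- radio: The module to be programmed, the only one with an antenna; stands upright. Origin: centre of its foot (underside); z up, x along its width, y through its thickness. Flat stem of slippery white plastic, 60 mm (x) by 14 mm (y) up to z = 60 mm, foot edges bevelled 1.5 mm; above it a grey case 74 x 26 mm, z = 60 to 110 mm, its underside being the shoulder. 60 to 130 g. Fits the dock either way round.
- radio_grip (a point): A good place to grip the radio module: inside its case on its centre line, 90 mm above the foot, gripping across the 26 mm faces (along the module's y). Axes as the module's. A black stub antenna, 10 mm thick (13 mm at its root), stands on the case at x = +24 mm and reaches 138 mm above the foot.
- sensor: Another module in the holder, not to be moved: narrower, stem 46 x 14 mm, case 60 x 26 mm from z = 60 to 110 mm, plain flat top. Origin and axes as for the radio module.
- relay: Another module in the holder, not to be moved: stem 60 x 14 mm, case 74 x 26 mm but lower, z = 60 to 95 mm, with a grey terminal block 50 x 16 x 14 mm on top. Origin and axes as for the radio module.
- rack: Black holder block, fixed, 100 mm (x) by 190 mm (y), 46 mm high; origin under its centre. Three pockets at y = -62, 0, +62 mm, each 64 mm (x) by 18 mm (y), 40 mm deep. One module stands in each, in any order, its foot 6 mm above the table, width along x; about 36 mm free between their cases.
- dock: Programming dock, fixed. Origin on the table under the slot's centre, z up. Tower 130 mm (x) by 110 mm (y), topped by a 24 mm thick aluminium guard plate, upper face 70 mm above the table. A black programmer box 48 mm high stands behind the tower, x = 83 to 167 mm. With the module fully home its shoulder rests on the plate and its foot is at z = 10 mm.
- dock_slot (a point): Centre of the slot at the guard plate's upper face, 70 mm above the table; axes as the dock's. The slot goes straight down through the plate, 62 mm along x by 16 mm along y: 2 mm more than the stem each way. Its mouth is bevelled by 3 mm all round.
- contacts (a joint): How far the white sprung contact block under the slot is pressed down, in m: 0 at rest (its top 16 mm above the table), 0.006 with the module fully home. The springs push up with about 3 N at rest and 7 N at home, more than the module's weight, and lift it again if it is let go.
- tweezers: Steel tweezers lying near the robot, about 130 mm long; a bystander.
- driver: Screwdriver with black handle, 150 mm, lying near the robot; a bystander.
- dish: Glass dish 90 mm across, 14 mm high, with small steel parts, near the robot; a bystander.
- dropper: Amber dropper bottle, 38 mm across, 95 mm high, at the far side; a bystander.
- jar: Clear jar with white cap, 56 mm across, 80 mm high, at the far side; a bystander.
- loupe: Black eye loupe, a ring 60 mm across, 22 mm high, far right; a bystander.
- drink: Clear drink bottle with red cap, 64 mm across, 190 mm high, on the left; a bystander.
Mind the look-alikes: they are no part of the job. What is shaped like the radio but purple or red is not meant.

How it is judged:
By the outcome, as a careful person would: the job done as asked, in the order asked, and still so for the second after the job is handed in, while the arm keeps its last pose, push and grip.
It also fails if it takes over 46 s, if anything falls off the work surface, if the arm or the gripper's body presses on something with over 40 N, if the wrist force passes 120 N, or if a joint passes its speed limit or range.

## Working session

There is one attempt and no reset: what is moved stays moved. The work goes in short steps, Python scripts to look and compute and a tool call to move; the robot and the scene stay as the last step left them, time stands still between calls to the robot, and variables do not carry over. Pictures are saved under pics/ and viewed, and the job is handed in when it is done.

Besides the shell and the picture viewer there is one more tool, called after "Request:" as name([rows], argument=value, ...), one row to a line, values as JSON. apply_moves: Moves the arm, as the interface text tells. Shifts and turns lie within -1 to 1; 1 stands for 30 mm of shift or 0.15 rad of turn. Its arguments: {"type":"object","properties":{"rows":{"type":"array"},"grip":{"type":"number"},"force":{"type":"number"}},"required":["rows"]}

```bash
mkdir -p pics; ls; cat > h.py <<'E'
from station import env, optics
import numpy as np, cv2
from scipy.spatial.transform import Rotation as R
def grab(name,fn):
    s=env.read_state(); f=optics.grab_frame(name)
    cv2.imwrite('pics/'+fn,f['frame'][:,:,::-1])
    if name=='wrist':
        T=np.eye(4);T[:3,:3]=R.from_quat(s['tool_rot']).as_matrix();T[:3,3]=s['tool_pos'];M=T@np.array(f['mount'])
    else:
        M=np.eye(4);M[:3,:3]=R.from_quat(f['orientation']).as_matrix();M[:3,3]=f['position']
    np.savez('pics/'+fn[:-4]+'.npz',M=M,k=[f['fx'],f['fy'],f['cx'],f['cy']])
def cam(fn):
    d=np.load('pics/'+fn+'.npz');return d['M'],d['k']
def ray(fn,uv):
    M,k=cam(fn);d=M[:3,:3]@np.array([(uv[0]-k[2])/k[0],(uv[1]-k[3])/k[1],1]);return M[:3,3],d/np.linalg.norm(d)
def onz(fn,uv,z):
    o,d=ray(fn,uv);return o+d*(z-o[2])/d[2]
def tri(*obs):
    A=np.zeros((3,3));b=np.zeros(3)
    for fn,uv in obs:
        o,d=ray(fn,uv);P=np.eye(3)-np.outer(d,d);A+=P;b+=P@o
    x=np.linalg.solve(A,b);return x,[float(np.linalg.norm((np.eye(3)-np.outer(d,d))@(x-o))) for o,d in [ray(f,u) for f,u in obs]]
def proj(fn,p):
    M,k=cam(fn);q=M[:3,:3].T@(np.array(p)-M[:3,3]);return np.array([k[0]*q[0]/q[2]+k[2],k[1]*q[1]/q[2]+k[3]])
E
python3 - <<'E'
from h import *
for n in ['scene','top','wrist']: grab(n,n+'0.png'); M,k=cam(n+'0'); print(n,M.round(3).tolist(),k)
print(env.read_state())
E
```

```text
pics
scene [[0.87, 0.333, -0.363, 0.966], [0.492, -0.616, 0.615, -0.739], [-0.019, -0.714, -0.7, 0.996], [0.0, 0.0, 0.0, 1.0]] [412.54083978 412.54083978 321.49429381 195.4397699 ]
top [[0.019, -0.992, 0.128, 0.328], [-1.0, -0.019, 0.005, 0.062], [-0.003, -0.128, -0.992, 1.569], [0.0, 0.0, 0.0, 1.0]] [433.59136128 433.59136128 318.93654647 203.70671345]
wrist [[0.383, -0.881, -0.277, 0.31], [-0.924, -0.366, -0.113, -0.548], [-0.002, 0.299, -0.954, 0.372], [0.0, 0.0, 0.0, 1.0]] [306.43969537 306.43969537 323.94906533 198.7872674 ]
{'time_s': 0.15, 'joint_pos': array([-1.29702152e+00,  5.32464720e-02,  1.61398264e+00,  7.80087298e-06,
        1.47600389e+00, -1.18975216e-01]), 'dq': array([-1.07799601e-05, -8.66449477e-04, -4.42952040e-03,  6.24041800e-04,
        6.60721368e-04,  7.52694999e-04]), 'joint_torque': array([ 1.42597128e-04, -3.94242954e+01, -3.70720875e+01, -1.25266793e-04,
        4.61420976e-03,  1.32795432e-05]), 'tool_pos': array([ 0.23916574, -0.5772057 ,  0.40371721]), 'tool_rot': array([ 9.80780054e-01,  1.95114873e-01, -5.95470367e-05, -8.18019981e-04]), 'force': array([-0.77780228, -0.64032779, -0.21884997]), 'wrist_torque': array([-0.03379937, -0.00806509,  0.03796717]), 'opening': 0.0855418434514847}
```

View pics/scene0.png

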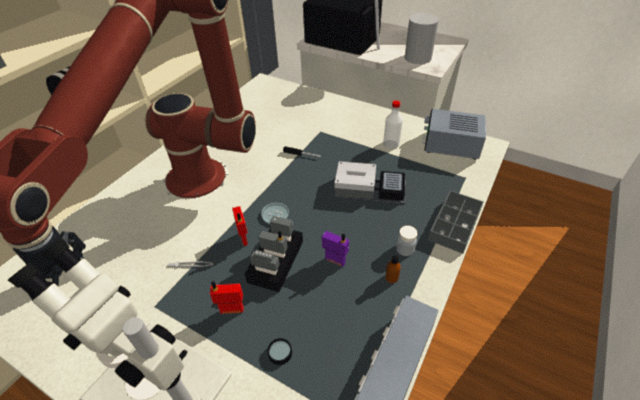

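View pics/top0.png

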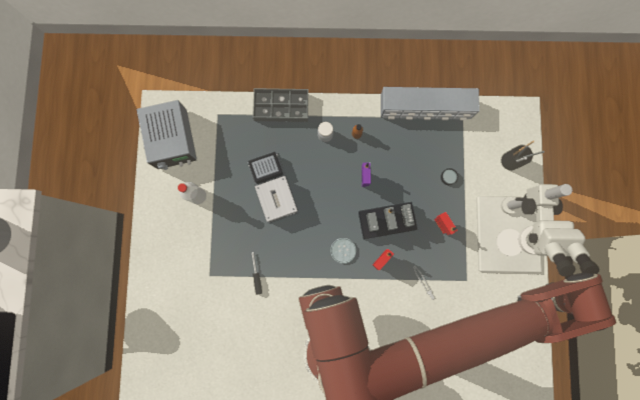

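View pics/wrist0.png

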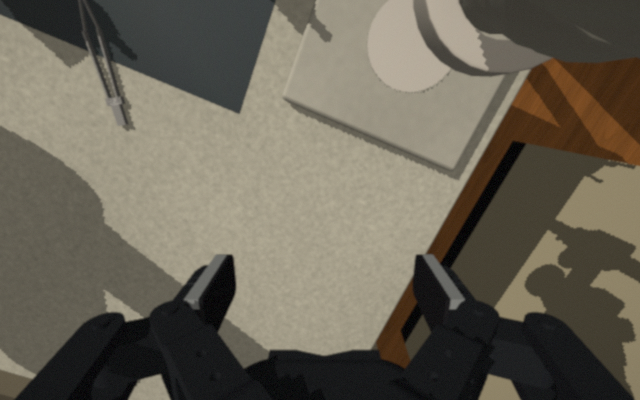

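The top picture shows the rack near (388,220) and the dock's tower near (276,199). I'll zoom both fixed views.

```bash
python3 - <<'E'
from h import *
a=cv2.imread('pics/top0.png')
c=np.vstack([cv2.resize(a[190:250,345:435],None,fx=6,fy=6,interpolation=cv2.INTER_CUBIC)[:290],cv2.resize(a[145:230,235:325],None,fx=6,fy=6,interpolation=cv2.INTER_CUBIC)])[:800]
cv2.imwrite('pics/zt1.png',cv2.resize(a[190:250,345:435],None,fx=8,fy=8,interpolation=cv2.INTER_CUBIC))
cv2.imwrite('pics/zt2.png',cv2.resize(a[145:230,240:320],None,fx=7,fy=7,interpolation=cv2.INTER_CUBIC))
b=cv2.imread('pics/scene0.png')
cv2.imwrite('pics/zs1.png',cv2.resize(b[205:295,235:315],None,fx=6,fy=6,interpolation=cv2.INTER_CUBIC))
for n,uv,z in [('rack',(388,219),.1),('radio?',(391,218),.116),('dock',(276,199),.07),('rackends a',(362,222),.046),('b',(415,217),.046)]: print(n,onz('top0',uv,z))
E
```

```text
rack [ 0.46896359 -0.16533131  0.1       ]
radio? [ 0.47098735 -0.17293329  0.116     ]
dock [0.53459298 0.22062306 0.07      ]
rackends a [ 0.46184133 -0.08222217  0.046     ]
b [ 0.48302762 -0.26880983  0.046     ]
```

View pics/zt1.png

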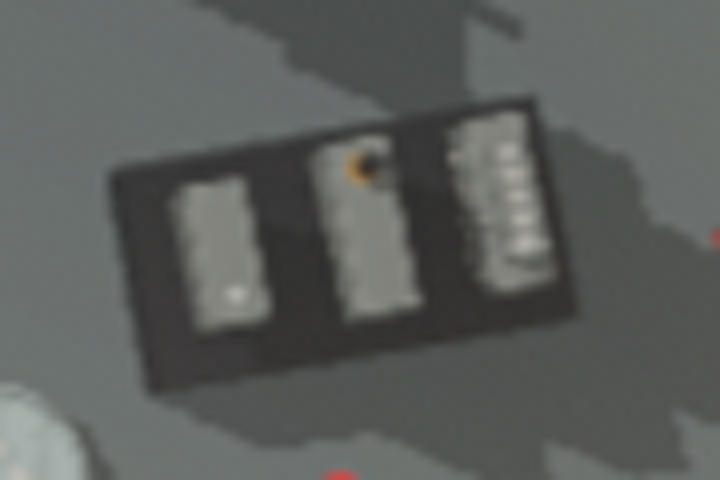

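View pics/zt2.png

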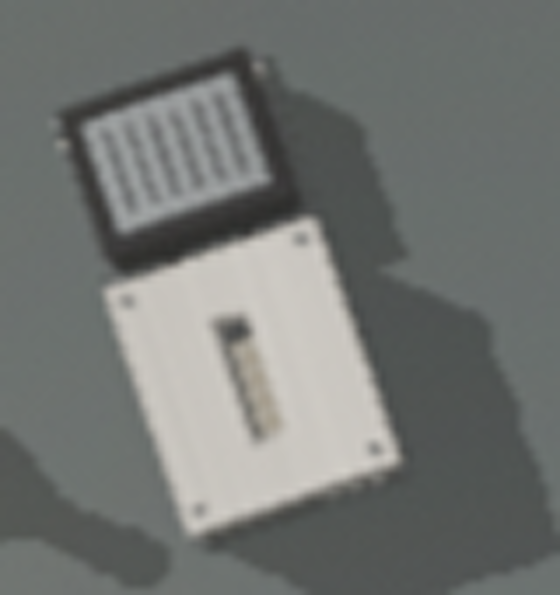

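View pics/zs1.png

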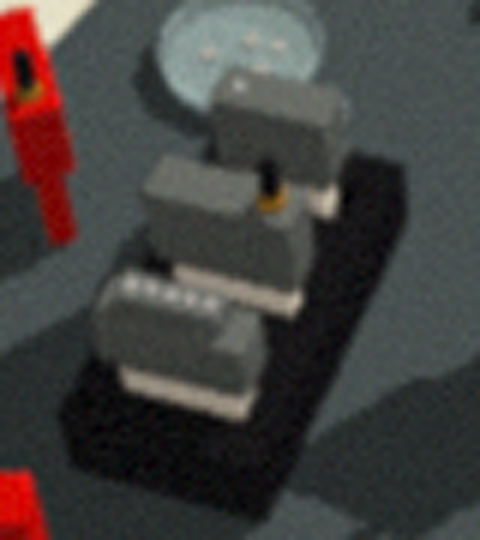

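```bash
python3 - <<'E'
from h import *
rc=[onz('top0',(345+u/8,190+v/8),.046) for u,v in [(110,172),(530,97),(578,318),(152,390)]]
dc=[onz('top0',(240+u/7,145+v/7),.07) for u,v in [(105,290),(315,215),(400,465),(190,535)]]
for c in (rc,dc):
    c=np.array(c);print(c.round(4).tolist(),'ctr',c.mean(0),'sides',[np.linalg.norm(c[i]-c[i-1]).round(3) for i in range(4)],'yaw',[np.arctan2(*(c[a]-c[b])[[1,0]]) for a,b in((0,3),(1,2))],[np.arctan2(*(c[a]-c[b])[[1,0]])-np.pi/2 for a,b in((0,1),(3,2))])
# radio antenna tip in scene and top
print(tri(('top0',(345+370/8,190+165/8)),('scene0',(235+268/6,205+168/6))))
print(tri(('top0',(345+.5*(320+392)/8,190+140/8)),('scene0',(235+230/6,205+180/6))))
E
```

```text
[[0.4988, -0.0705, 0.046], [0.5357, -0.256, 0.046], [0.4382, -0.2763, 0.046], [0.4031, -0.0896, 0.046]] ctr [ 0.46895633 -0.17310884  0.046     ] sides [np.float64(0.098), np.float64(0.189), np.float64(0.1), np.float64(0.19)] yaw [np.float64(0.19688092004106178), np.float64(0.2048293837617616)] [np.float64(0.19617767807304531), np.float64(0.18570147912620438)]
[[0.5777, 0.2956, 0.07], [0.6178, 0.1916, 0.07], [0.4923, 0.1457, 0.07], [0.4555, 0.2488, 0.07]] ctr [0.53583508 0.22045004 0.07      ] sides [np.float64(0.131), np.float64(0.111), np.float64(0.134), np.float64(0.11)] yaw [np.float64(0.36576248538553696), np.float64(0.3507710739713647)] [np.float64(0.36798824483175796), np.float64(0.3429302975791848)]
(array([ 0.49357127, -0.16955961,  0.14017428]), [0.0005377086871325996, 0.0005377086871326633])
(array([ 0.49291463, -0.17347408,  0.13890435]), [0.0140909234814411, 0.014090923481441173])
```

Request:
apply_moves([
  [0.426,0.748,0,-0.073],
  [0.426,0.748,0,-0.073],
  [0.426,0.748,0,-0.073],
  [0.426,0.748,0,-0.073],
  [0.426,0.748,0,-0.073],
  [0.426,0.748,0,-0.073],
  [0.426,0.748,0,-0.073],
  [0.426,0.748,0,-0.073],
  [0.426,0.748,0,-0.073],
  [0.426,0.748,0,-0.073],
  [0.426,0.748,0,-0.073],
  [0.426,0.748,0,-0.073],
  [0.426,0.748,0,-0.073],
  [0.426,0.748,0,-0.073],
  [0.426,0.748,0,-0.073],
  [0.426,0.748,0,-0.073],
  [0.426,0.748,0,-0.073],
  [0.426,0.748,0,-0.073],
  [0,0,0,0],
  [0,0,0,0],
], grip=-0.15, force=70)

```text
time_s: 2.15
tool_pos: [0.4693, -0.1732, 0.4044]
tool_rot: [0.995, 0.098, -0.0, 0.0]
force: [-0.1, -0.9, -0.5]
opening: 0.0493
```

```bash
python3 - <<'E'
from h import *
grab('wrist','w1.png'); s=env.read_state(); print(s['time_s'],s['tool_pos'],R.from_quat(s['tool_rot']).as_matrix()[:,0],s['force'],s['opening'])
E
```

```text
2.2 [ 0.46908214 -0.17365985  0.4044457 ] [ 9.80876625e-01  1.94629542e-01 -6.22540305e-04] [-0.02649136  0.30332709 -0.47593045] 0.049223535488909335
```

View pics/w1.png

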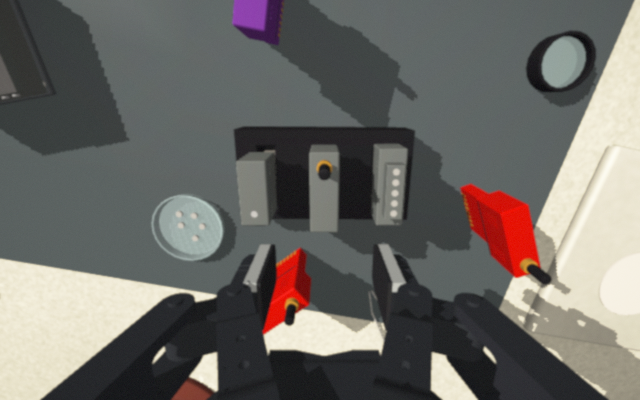

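```bash
cat >> h.py <<'E'
def boxpts(o,yaw,x0,x1,y0,y1,z):
    c,s=np.cos(yaw),np.sin(yaw);return [np.array([o[0]+c*x-s*y,o[1]+s*x+c*y,z]) for x,y in [(x0,y0),(x1,y0),(x1,y1),(x0,y1)]]
def overlay(fn,out,polys,crop,f=8):
    im=cv2.imread('pics/'+fn+'.png');u0,v0,u1,v1=crop
    z=cv2.resize(im[v0:v1,u0:u1],None,fx=f,fy=f,interpolation=cv2.INTER_CUBIC)
    for P,col in polys:
        q=np.array([(proj(fn,p)-[u0,v0]+.5)*f for p in P]).round().astype(int);cv2.polylines(z,[q],True,col,1)
    cv2.imwrite('pics/'+out,z)
E
python3 - <<'E'
from h import *
o=(.469,-.173);y=.195
P=[(boxpts(o,y,-.037,.037,-.013,.013,.116),(0,255,0)),(boxpts(o,y,.019,.029,-.005,.005,.144),(0,0,255)),(boxpts(o,y,-.05,.05,-.095,.095,.046),(255,255,0))]
overlay('w1','o1.png',P,(225,115,425,240),4)
overlay('top0','o1t.png',P,(350,190,430,250),8)
E
```

```text
(no output)
```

View pics/o1.png

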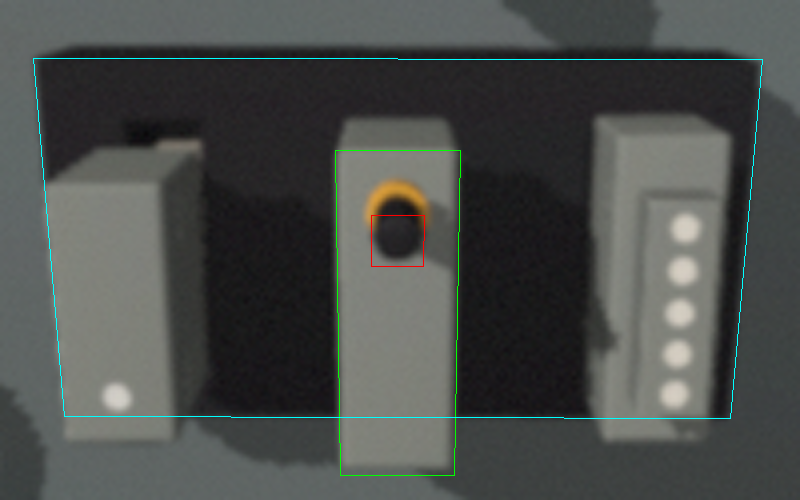

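View pics/o1t.png

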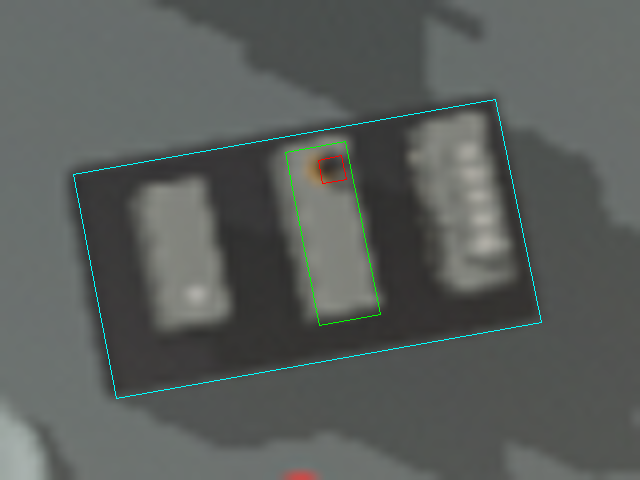

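Overlay: the case in the wrist view spans (310–339, 145–232), matching the prediction sideways and lying about 2 mm further along +x, which is within the pocket play. Going down with a partial opening, since fully open fingers wouldn't fit between the cases.

Request:
apply_moves([
  [0.067,0.02,-0.6,0],
  [0,0,-0.6,0],
  [0,0,-0.6,0],
  [0,0,-0.6,0],
  [0,0,-0.5,0],
  [0,0,-0.4,0],
  [0,0,-0.2,0],
  [0,0,0,0],
  [0,0,0,0],
])

```text
time_s: 3.1
tool_pos: [0.4715, -0.173, 0.3003]
tool_rot: [0.995, 0.098, 0.0, 0.0]
force: [-1.0, -0.6, 0.6]
opening: 0.0492
```

```bash
python3 - <<'E'
from h import *
grab('wrist','w2.png');grab('scene','s2.png')
a=cv2.imread('pics/s2.png');cv2.imwrite('pics/s2z.png',cv2.resize(a[150:300,200:350],None,fx=4,fy=4,interpolation=cv2.INTER_CUBIC))
E
```

```text
(no output)
```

View pics/w2.png

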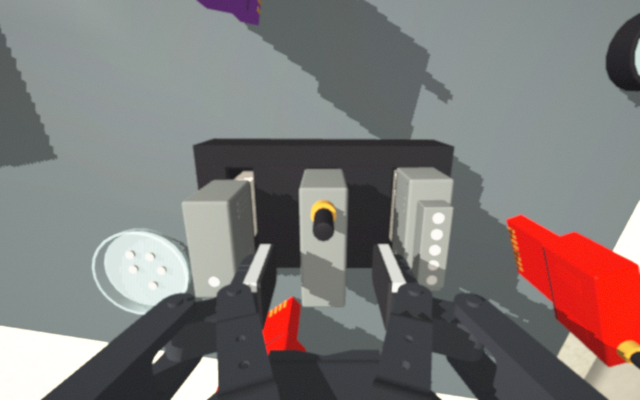

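View pics/s2z.png

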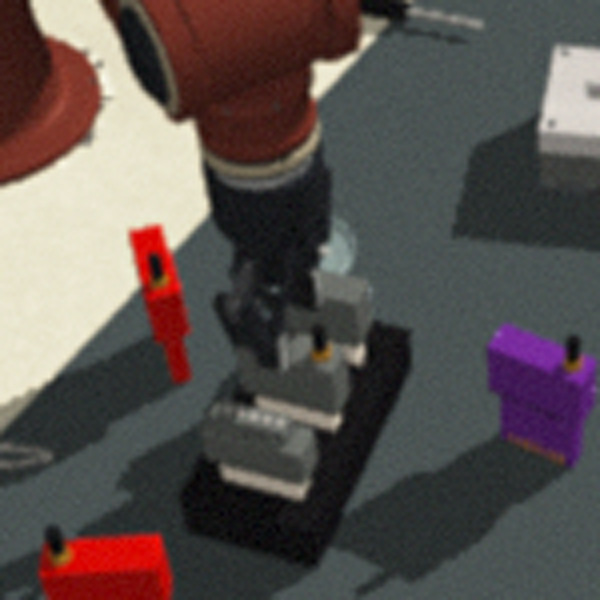

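```bash
python3 - <<'E'
from h import *
s=env.read_state();t=s['tool_pos'];print(t,s['opening'])
print(proj('w2',t-[0,0,.173]),proj('w2',t-[0,0,.155]))
for q in [.02465,-.02465]:
  for w in (-.011,.011):
    c,sn=np.cos(.195),np.sin(.195);print(q,w,proj('w2',t+[c*w-sn*q,sn*w+c*q,-.165]))
for a,b in [((310.2,231.7),(302,304)),((338.7,231.7),(346.5,304)),((324.2,172),(323,229))]: print(tri(('w1',a),('w2',b)))
im=cv2.imread('pics/w2.png');cv2.imwrite('pics/w2z.png',cv2.resize(im[140:320,180:460],None,fx=2.8,fy=2.8,interpolation=cv2.INTER_CUBIC))
o=np.array([.469,-.173])+.002*np.array([np.cos(.195),np.sin(.195)]);y=.195
P=[(boxpts(o,y,-.037,.037,-.013,.013,.116),(0,255,0)),(boxpts(o,y,.019,.029,-.005,.005,.144),(0,0,255)),(boxpts(o,y,-.05,.05,-.095,.095,.046),(255,255,0))]
overlay('w2','o2.png',P,(190,135,460,320),3)
E
```

```text
[ 0.47164053 -0.1730363   0.30076145] 0.04876977968643444
[323.81193599 258.70441805] [323.80387521 277.82466288]
0.02465 -0.011 [274.38741042 286.19907837]
0.02465 0.011 [272.2054892  246.16317316]
-0.02465 -0.011 [373.18351202 286.27247678]
-0.02465 0.011 [375.44258784 246.24676884]
(array([ 0.42868223, -0.16803478,  0.1089291 ]), [8.648940235994643e-05, 8.648940235992217e-05])
(array([ 0.43408454, -0.19439097,  0.1091808 ]), [0.00022344693052657114, 0.00022344693052664744])
(array([ 0.49472682, -0.16815763,  0.14449231]), [5.986833107135706e-05, 5.986833107136499e-05])
```

View pics/o2.png

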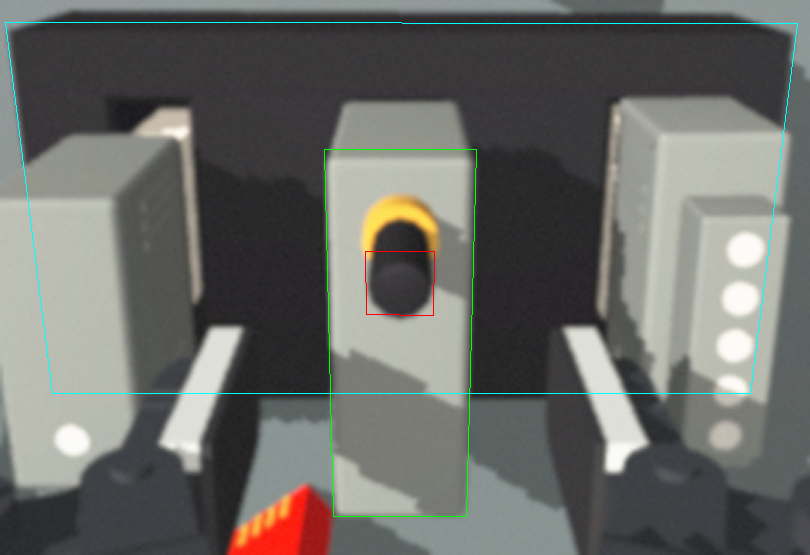

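Request:
apply_moves([
  [0,0,-0.4,0],
  [0,0,-0.4,0],
  [0,0,-0.3,0],
  [0,0,-0.2,0],
  [0,0,-0.15,0],
  [0,0,-0.1,0],
  [0,0,0,0],
  [0,0,0,0],
])

```text
time_s: 4.0
tool_pos: [0.4714, -0.173, 0.2535]
tool_rot: [0.995, 0.098, 0.0, 0.0]
force: [-0.2, 0.1, 0.8]
opening: 0.0492
```

```bash
python3 - <<'E'
from h import *
grab('wrist','w3.png');s=env.read_state();print(s['tool_pos'],s['force'],s['wrist_torque'])
E
```

```text
[ 0.47146422 -0.17297503  0.25365232] [-0.03928016 -0.16228828  0.20960048] [ 0.03779834  0.0045968  -0.00996567]
```

View pics/w3.png

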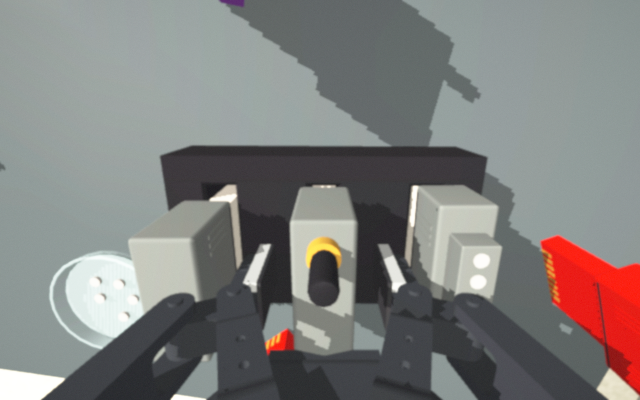

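The pads stand either side of the case, which spans (293–355), with clear gaps to both neighbours and no contact force. Closing.

Request:
apply_moves([
  [0,0,0,0],
  [0,0,0,0],
  [0,0,0,0],
  [0,0,0,0],
  [0,0,0,0],
  [0,0,0,0],
  [0,0,0,0],
  [0,0,0,0],
], grip=1, force=80)

```text
time_s: 4.85
tool_pos: [0.4716, -0.173, 0.2538]
tool_rot: [0.995, 0.098, 0.0, 0.0]
force: [-0.1, 0.4, 5.0]
opening: 0.0251
```

```bash
python3 - <<'E'
from h import *
s=env.read_state();print(s['tool_pos'],s['force'],s['wrist_torque'],s['opening'])
E
```

```text
[ 0.47155823 -0.17300627  0.25381513] [-0.05103065  0.36277798  5.04703117] [ 0.02410432 -0.08411124 -0.04049324] 0.025094580803279046
```

Request:
apply_moves([
  [0,0,0.1,0],
  [0,0,0.2,0],
  [0,0,0.3,0],
  [0,0,0.4,0],
  [0,0,0.5,0],
  [0,0,0.5,0],
  [0,0,0.5,0],
  [0,0,0.5,0],
  [0,0,0.5,0],
  [0,0,0.5,0],
  [0,0,0.2,0],
  [0,0,0,0],
  [0,0,0,0],
])

```text
time_s: 6.15
tool_pos: [0.4711, -0.1728, 0.3787]
tool_rot: [0.995, 0.098, -0.0, -0.0]
force: [-0.4, 0.5, -1.0]
opening: 0.0248
```

```bash
python3 - <<'E'
from h import *
grab('wrist','w4.png');grab('scene','s4.png');s=env.read_state();print(s['tool_pos'],s['force'],s['wrist_torque'],s['opening'])
a=cv2.imread('pics/s4.png');cv2.imwrite('pics/s4z.png',cv2.resize(a[150:300,200:350],None,fx=4,fy=4,interpolation=cv2.INTER_CUBIC))
E
```

```text
[ 0.47104467 -0.17273266  0.37801811] [ 0.28888404 -0.07987444 -0.68174918] [0.02376902 0.0396862  0.03309291] 0.024835439226766648
```

View pics/w4.png

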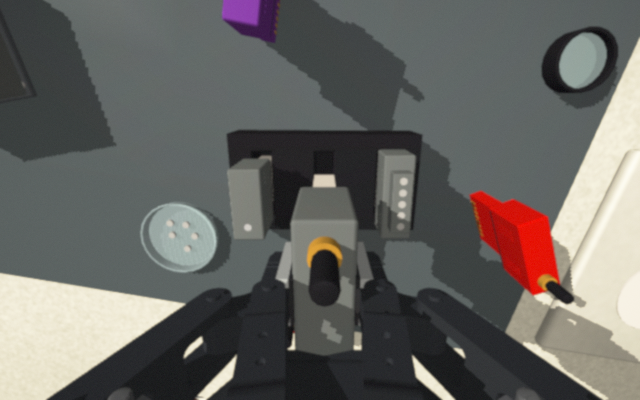

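View pics/s4z.png

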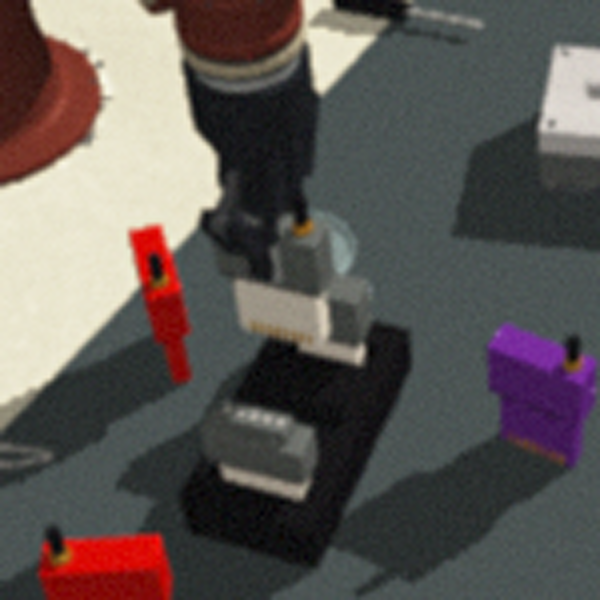

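The module is held clear of the pocket and upright; its antenna tip is at (323,300). The other two have not moved. Next I'll carry it over to just short of the slot and look there.

Request:
apply_moves([
  [0,0,0.4,0],
  [0,0,0.4,0],
  [0,0.2,0,0],
  [0,0.5,0,0],
  [-0.023,0.75,0,0.072],
  [-0.023,0.8,0,0.072],
  [-0.023,0.8,0,0.072],
  [-0.023,0.8,0,0.072],
  [-0.023,0.8,0,0.072],
  [-0.023,0.8,0,0.072],
  [-0.023,0.8,0,0.072],
  [-0.023,0.8,0,0.072],
  [-0.023,0.8,0,0.072],
  [-0.023,0.8,0,0.072],
  [-0.023,0.8,0,0.072],
  [-0.023,0.8,0,0.072],
  [-0.023,0.8,0,0.072],
  [-0.023,0.8,0,0.072],
  [-0.023,0.55,0,0.072],
  [0,0.4,0,0],
])

```text
time_s: 8.25
tool_pos: [0.4599, 0.2129, 0.4027]
tool_rot: [0.984, 0.179, -0.0, -0.0]
force: [0.8, 0.3, -1.0]
opening: 0.0249
```

Request:
apply_moves([
  [0,0.18,0,0],
  [0,0,0,0],
  [0,0,0,0],
  [0,0,0,0],
])

```text
time_s: 8.65
tool_pos: [0.461, 0.216, 0.4032]
tool_rot: [0.984, 0.177, -0.0, 0.0]
force: [-0.4, -0.9, -0.8]
opening: 0.0249
```

```bash
python3 - <<'E'
from h import *
grab('wrist','w5.png');grab('top','t5.png');s=env.read_state();print(s['time_s'],s['tool_pos'],2*np.arctan2(s['tool_rot'][1],s['tool_rot'][0]),s['force'],s['opening'])
P=[(boxpts((.536,.2205),.357,-.065,.065,-.055,.055,.07),(255,255,0)),(boxpts((.536,.2205),.357,-.031,.031,-.008,.008,.07),(0,255,0)),(boxpts((.536,.2205),.357,-.034,.034,-.011,.011,.07),(0,0,255))]
overlay('w5','o5.png',P,(220,80,420,230),4)
E
```

```text
8.75 [0.46104184 0.21598401 0.40322559] 0.3566300396548313 [ 0.17863427 -0.77331442 -1.03350504] 0.02533850427130069
```

View pics/w5.png

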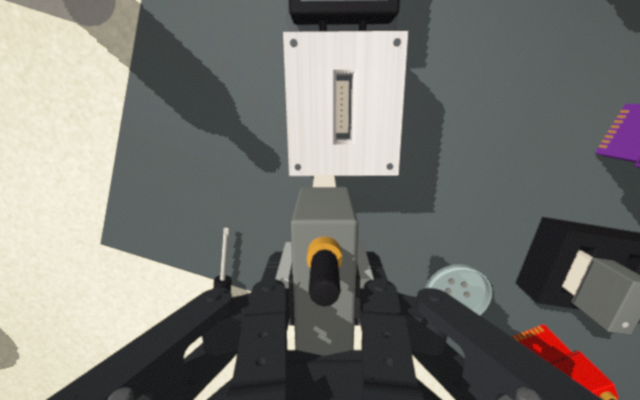

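View pics/o5.png

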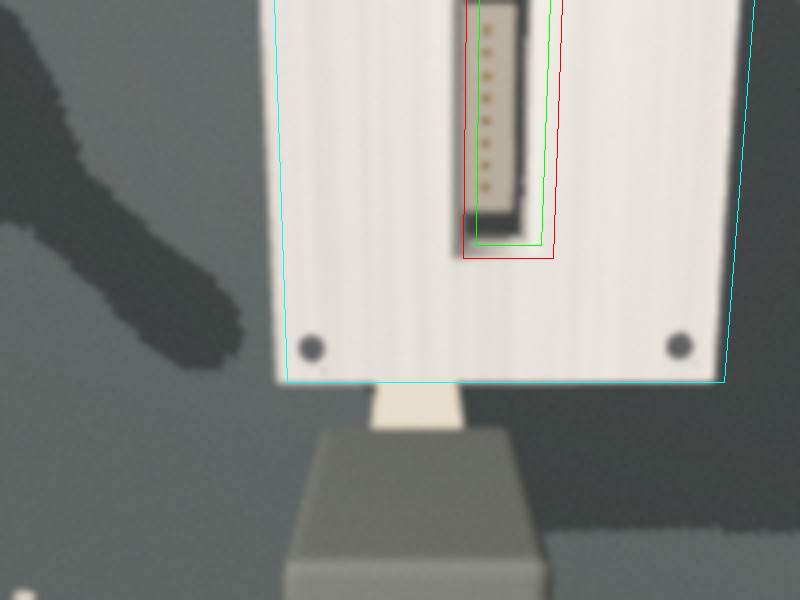

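```bash
python3 - <<'E'
from h import *
im=cv2.imread('pics/w5.png')
cv2.imwrite('pics/w5a.png',cv2.resize(im[20:190,270:420],None,fx=5,fy=5,interpolation=cv2.INTER_CUBIC)[:,:750])
cv2.imwrite('pics/w5b.png',cv2.resize(im[62:150,320:365],None,fx=9,fy=9,interpolation=cv2.INTER_CUBIC)[:800])
E
```

```text
(no output)
```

View pics/w5a.png

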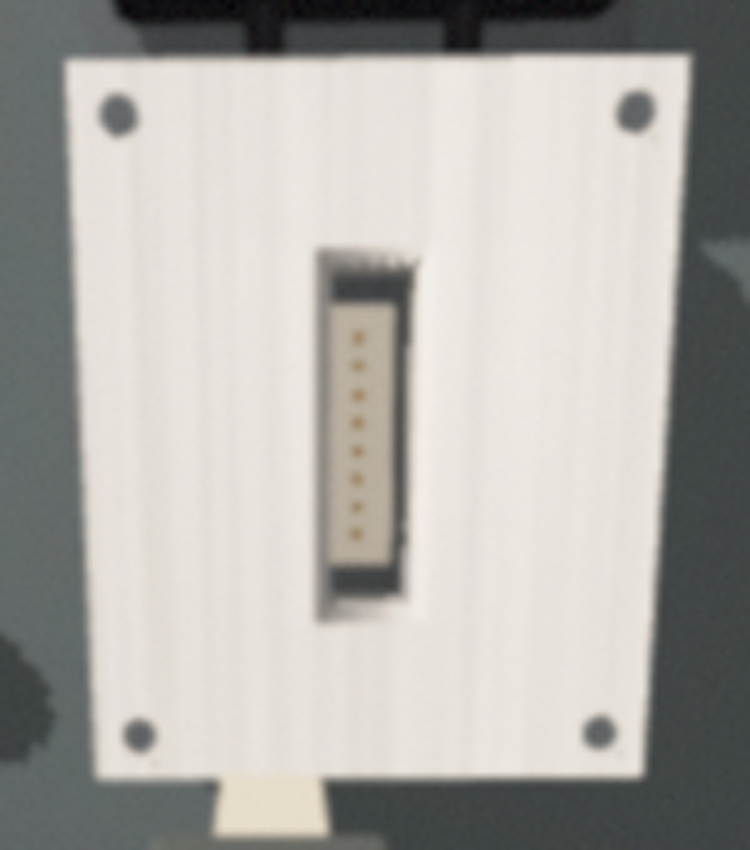

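View pics/w5b.png

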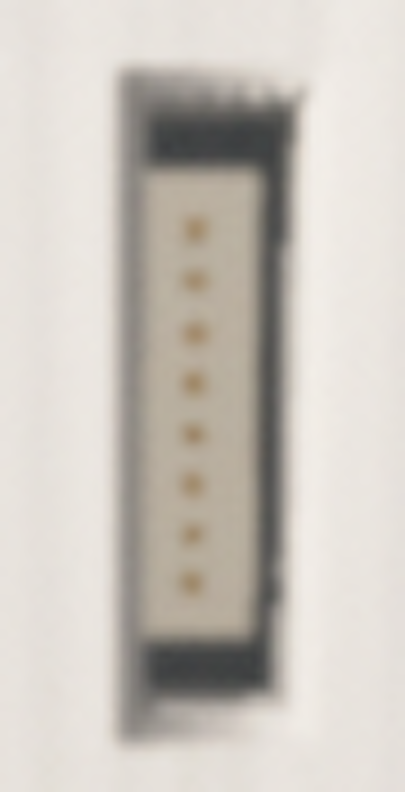

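```bash
python3 - <<'E'
from h import *
from scipy.optimize import least_squares
c=lambda u,v:np.array([270+u/5-.5,20+v/5-.5])
pl=[c(95,778),c(645,777),c(692,55),c(65,58)] # (-x,-y?)...
# image up=+x, image left=+y : (-.065,+.055),( -.065,-.055),(.065,-.055),(.065,.055)
L=[(-.065,.055),(-.065,-.055),(.065,-.055),(.065,.055)]
def pts(p,L):
    x,y,a,z=p;return [np.array([x+np.cos(a)*u-np.sin(a)*v,y+np.sin(a)*u+np.cos(a)*v,z]) for u,v in L]
for fz in (0,1):
    f=lambda p:np.concatenate([proj('w5',q)-m for q,m in zip(pts([*p[:3],p[3] if fz else .07],L),pl)])
    r=least_squares(f,[.536,.22,.357,.07],x_scale=.01);print(r.x,r.fun.round(2))
    p=[*r.x[:3],r.x[3] if fz else .07]
    for q in pts(p,[(-.034,.011),(.034,.011),(-.031,.008),(.031,.008),(0.031,-.008),(-.031,-.008)]): print((proj('w5',q)-[270,20]+.5)*5)
# module in hand: prediction in w5
s=np.load('pics/w5.npz')
E
```

```text
[0.53487294 0.22317853 0.36275891 0.07      ] [ 0.22  0.33 -0.49 -0.08 -0.03 -0.22  0.27 -0.01]
[314.97568913 623.31688237]
[315.94840238 246.83624464]
[330.42669124 607.70294494]
[332.33729538 264.50037648]
[420.00078244 263.95525047]
[412.62799569 607.22654308]
[0.53486045 0.22318595 0.3627606  0.07018009] [ 0.19  0.38 -0.46 -0.03  0.01 -0.26  0.23 -0.05]
[314.94200833 623.483658  ]
[315.91221616 246.78678105]
[330.40164519 607.86134529]
[332.3111655  264.46172491]
[420.02768204 263.9161052 ]
[412.64957497 607.3845488 ]
```

```bash
python3 - <<'E'
from h import *
from scipy.optimize import least_squares
im=cv2.imread('pics/w5.png')
cv2.imwrite('pics/w5c.png',cv2.resize(im[165:365,270:380],None,fx=4,fy=4,interpolation=cv2.INTER_CUBIC))
s=env.read_state();M=np.array(optics.grab_frame('wrist')['mount'])
k=cam('w5')[1]
print(M.round(4).tolist())
def pt(p):
    q=np.linalg.inv(M)@np.array([*p,1]);return np.array([k[0]*q[0]/q[2]+k[2],k[1]*q[1]/q[2]+k[3]])
for n,p in dict(fb1=(.037,.013,.1876),fb2=(.037,-.013,.1876),ft1=(.037,.013,.1376),ft2=(.037,-.013,.1376),nt1=(-.037,.013,.1376),nt2=(-.037,-.013,.1376),tip=(.024,0,.1096),st1=(.030,.007,.1876),st2=(.03,-.007,.1876),foot=(.03,.007,.2476),foot2=(.03,-.007,.2476)).items(): 
    a=pt(p);print(n,a.round(1),((a-[270,165]+.5)*4).round(0))
E
```

```text
[[0.0003, -0.9541, -0.2996, 0.0765], [1.0, 0.0004, -0.0002, -0.0], [0.0003, -0.2996, 0.9541, 0.0317], [0.0, 0.0, 0.0, 1.0]]
fb1 [348.9 181.5] [318.  68.]
fb2 [299.3 181.5] [119.  68.]
ft1 [359.4 214.9] [360. 202.]
ft2 [288.8 214.9] [ 77. 202.]
nt1 [353.5 372.5] [336. 832.]
nt2 [294.5 372.5] [100. 832.]
tip [324.1 289.8] [218. 501.]
st1 [337.3 194.3] [271. 119.]
st2 [310.9 194.3] [166. 119.]
foot [333.8 170.4] [257.  24.]
foot2 [314.3 170.4] [179.  24.]
```

View pics/w5c.png

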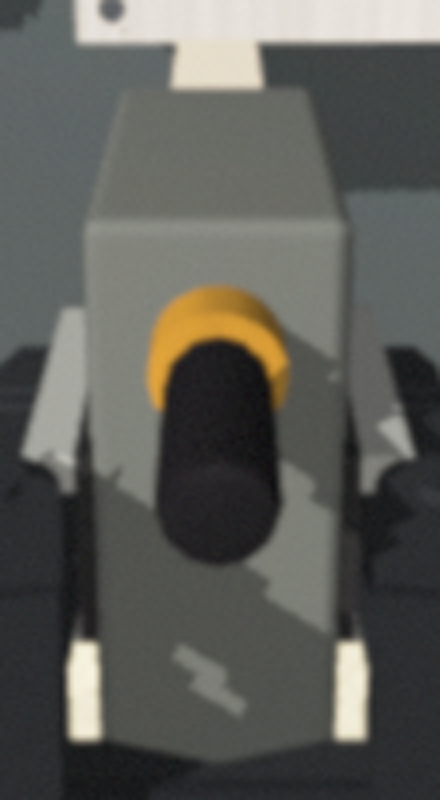

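```bash
python3 - <<'E'
from h import *
im=cv2.imread('pics/w4.png')
cv2.imwrite('pics/w4c.png',cv2.resize(im[165:235,280:370],None,fx=8,fy=8,interpolation=cv2.INTER_CUBIC))
M=np.array(optics.grab_frame('wrist')['mount']);k=cam('w5')[1]
def pt(p):
    q=np.linalg.inv(M)@np.array([*p,1]);return np.array([k[0]*q[0]/q[2]+k[2],k[1]*q[1]/q[2]+k[3]])
for dx in (0,-.001,-.002,-.003):
  print(dx,[((pt((x+dx,y,z))-[280,165]+.5)*8).round(0).tolist() for x,y,z in [(.0285,.007,.2476),(.03,.007,.2461),(.037,.013,.1876),(.037,.013,.1376)]], (pt((.024+dx,0,.1096))[1]-165+.5)*4)
E
```

```text
0 [[435.0, 64.0], [435.0, 51.0], [555.0, 136.0], [639.0, 403.0]] 501.13042771291566
-0.001 [[434.0, 75.0], [435.0, 62.0], [555.0, 151.0], [639.0, 424.0]] 512.872636455186
-0.002 [[434.0, 86.0], [435.0, 73.0], [555.0, 166.0], [638.0, 444.0]] 524.5371873165077
-0.003 [[434.0, 96.0], [435.0, 84.0], [554.0, 180.0], [637.0, 464.0]] 536.1248481511182
```

View pics/w4c.png

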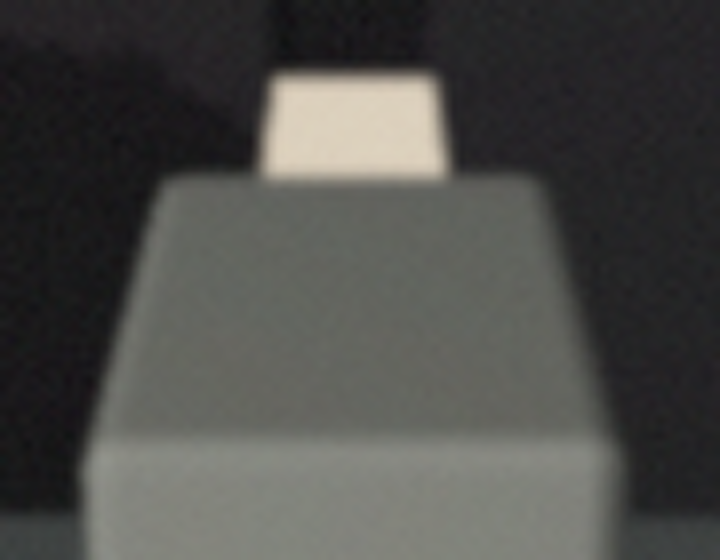

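Request:
apply_moves([
  [0.03,-0.16,-0.4,0.04],
  [0.03,-0.16,-0.4,0],
  [0.03,-0.16,-0.5,0],
  [0.04,-0.17,-0.4,0],
  [0,0,-0.3,0],
  [0,0,0,0],
  [0,0,0,0],
  [0,0,0,0],
])

```text
time_s: 9.65
tool_pos: [0.4651, 0.1972, 0.344]
tool_rot: [0.983, 0.181, 0.001, -0.0]
force: [-1.0, 0.3, -1.1]
opening: 0.0254
```

```bash
python3 - <<'E'
from h import *
s=env.read_state();print(s['time_s'],s['tool_pos'],2*np.arctan2(s['tool_rot'][1],s['tool_rot'][0]),s['force'])
grab('wrist','w6.png')
P=[(boxpts((.5349,.2232),.363,-.065,.065,-.055,.055,.07),(255,255,0)),(boxpts((.5349,.2232),.363,-.031,.031,-.008,.008,.07),(0,255,0)),(boxpts((.5349,.2232),.363,-.034,.034,-.011,.011,.07),(0,0,255))]
overlay('w6','o6.png',P,(235,0,415,200),4)
E
```

```text
9.65 [0.46508292 0.19724824 0.3440339 ] 0.36397172438721515 [-0.97601018  0.29000795 -1.13268245]
```

View pics/o6.png

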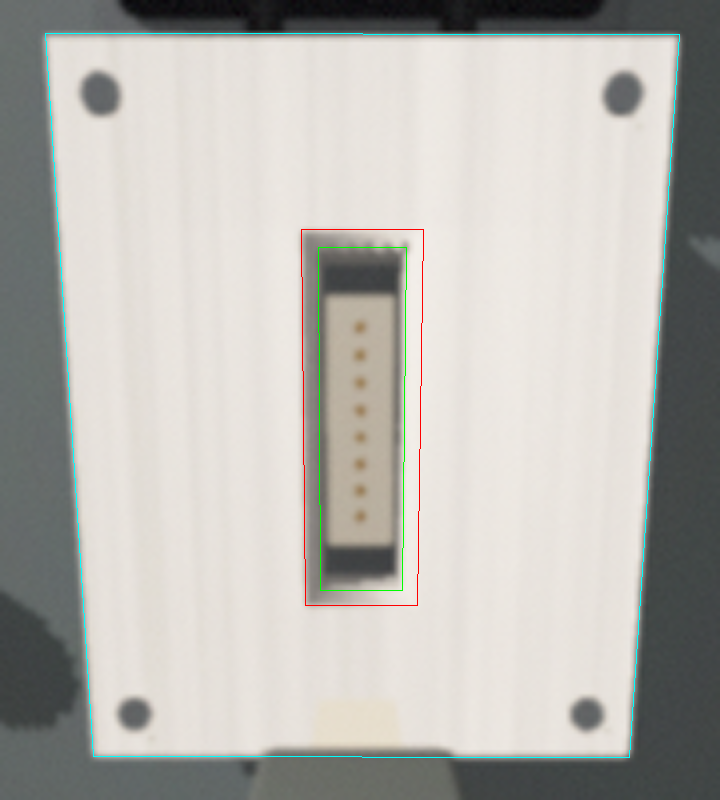

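The second wrist view confirms the dock pose, with the overlay on the edges within about 0.3 mm. The stem (318–400) lines up with the slot. Moving over it, allowing for the module sitting 2 mm back in the pads.

Request:
apply_moves([
  [0.3,0.11,0,0],
  [0.5,0.185,0,0],
  [0.5,0.185,0,0],
  [0.5,0.185,0,0],
  [0.4,0.15,0,0],
  [0.19,0.075,0,0],
  [0,0,0,0],
  [0,0,-0.3,0],
  [0,0,-0.2,0],
  [0,0,0,0],
  [0,0,0,0],
])

```text
time_s: 10.8
tool_pos: [0.5361, 0.2236, 0.3276]
tool_rot: [0.984, 0.181, -0.001, 0.0]
force: [0.4, 0.3, 0.0]
opening: 0.0254
```

```bash
python3 - <<'E'
from h import *
s=env.read_state();print(s['time_s'],s['tool_pos'],s['force'],s['wrist_torque'])
grab('scene','s7.png');grab('wrist','w7.png')
a=cv2.imread('pics/s7.png');cv2.imwrite('pics/s7z.png',cv2.resize(a[110:220,310:420],None,fx=5,fy=5,interpolation=cv2.INTER_CUBIC))
E
```

```text
10.8 [0.53609399 0.22360667 0.32759404] [0.39790936 0.34312703 0.02726836] [ 0.04691598  0.01800205 -0.01364961]
```

View pics/s7z.png

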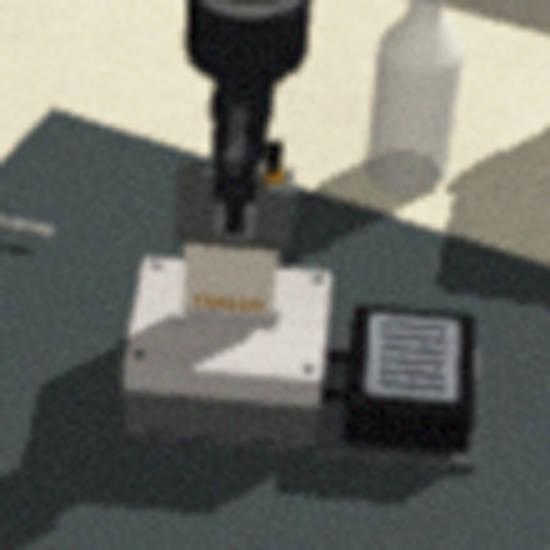

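View pics/w7.png

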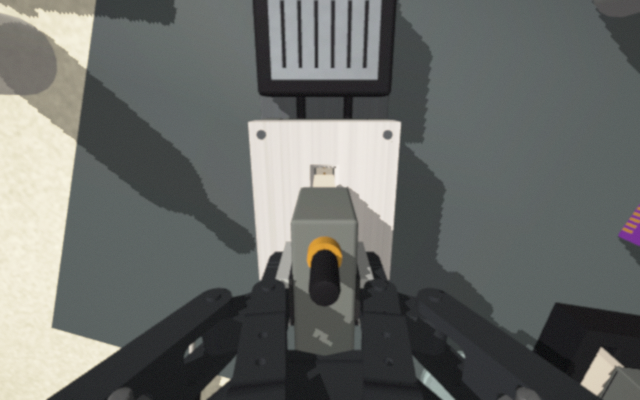

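The module hovers 10 mm over the slot; its far end shows at (323,168), centred on the stem. Descending in steps.

Request:
apply_moves([
  [0.02,0.01,-0.1,0],
  [0,0,-0.1,0],
  [0,0,-0.1,0],
  [0,0,-0.1,0],
  [0,0,-0.1,0],
  [0,0,0,0],
])

```text
time_s: 11.5
tool_pos: [0.5369, 0.224, 0.3124]
tool_rot: [0.984, 0.181, -0.001, 0.0]
force: [0.4, -0.6, -1.7]
opening: 0.0253
```

```bash
python3 - <<'E'
from h import *
s=env.read_state();print(s['time_s'],s['tool_pos'],s['force'],s['wrist_torque'])
E
```

```text
11.5 [0.53693595 0.22397761 0.31240753] [ 0.42062875 -0.58880147 -1.67195715] [-0.00278894 -0.06595303  0.00500429]
```

Request:
apply_moves([
  [0,0,-0.1,0],
  [0,0,-0.1,0],
  [0,0,-0.1,0],
  [0,0,-0.1,0],
  [0,0,-0.1,0],
  [0,0,0,0],
])

```text
time_s: 12.1
tool_pos: [0.5369, 0.224, 0.2975]
tool_rot: [0.984, 0.181, -0.001, 0.0]
force: [-0.6, -0.4, -1.0]
opening: 0.0249
```

```bash
python3 - <<'E'
from h import *
s=env.read_state();print(s['time_s'],s['tool_pos'],s['force'],s['wrist_torque'])
E
```

```text
12.1 [0.5369285  0.22396622 0.29747261] [-0.63284439 -0.43485976 -0.95258522] [-0.02861499  0.0657656   0.01389766]
```

Request:
apply_moves([
  [0,0,-0.15,0],
  [0,0,-0.15,0],
  [0,0,-0.15,0],
  [0,0,-0.15,0],
  [0,0,-0.15,0],
  [0,0,-0.1,0],
  [0,0,-0.1,0],
  [0,0,0,0],
])

```text
time_s: 12.9
tool_pos: [0.537, 0.224, 0.2691]
tool_rot: [0.984, 0.181, -0.0, 0.0]
force: [-0.3, -0.3, -0.6]
opening: 0.0248
```

```bash
python3 - <<'E'
from h import *
s=env.read_state();print(s['time_s'],s['tool_pos'],s['force'],s['wrist_torque'])
E
```

```text
12.9 [0.53696643 0.22397899 0.26910573] [-0.32588156 -0.27803836 -0.62444745] [ 0.00055322 -0.00179893 -0.02690699]
```

Now the contacts: small steps, watching the force.

Request:
apply_moves([
  [0,0,-0.1,0],
  [0,0,-0.1,0],
  [0,0,0,0],
])

```text
time_s: 13.2
tool_pos: [0.5373, 0.2241, 0.2638]
tool_rot: [0.984, 0.181, 0.0, -0.0]
force: [-0.5, 0.5, 1.5]
opening: 0.0253
```

Request:
apply_moves([
  [0,0,-0.05,0],
  [0,0,-0.05,0],
  [0,0,0,0],
])

```text
time_s: 13.5
tool_pos: [0.5373, 0.2241, 0.2612]
tool_rot: [0.984, 0.181, 0.0, -0.0]
force: [-0.8, -0.0, 3.4]
opening: 0.025
```

Request:
apply_moves([
  [0,0,-0.05,0],
  [0,0,0,0],
])

```text
time_s: 13.7
tool_pos: [0.5373, 0.2241, 0.2596]
tool_rot: [0.984, 0.181, 0.001, -0.0]
force: [-0.1, 0.1, 4.3]
opening: 0.0256
```

Request:
apply_moves([
  [0,0,-0.04,0],
  [0,0,0,0],
])

```text
time_s: 13.9
tool_pos: [0.5373, 0.2241, 0.2583]
tool_rot: [0.984, 0.181, 0.0, -0.0]
force: [0.3, 0.0, 5.1]
opening: 0.0253
```

Request:
apply_moves([
  [0,0,-0.03,0],
  [0,0,0,0],
])

```text
time_s: 14.1
tool_pos: [0.5374, 0.2241, 0.2579]
tool_rot: [0.984, 0.181, 0.0, -0.0]
force: [0.3, 1.1, 6.4]
opening: 0.0246
```

Request:
apply_moves([
  [0,0,-0.03,0],
  [0,0,0,0],
])

```text
time_s: 14.3
tool_pos: [0.5375, 0.2242, 0.2578]
tool_rot: [0.984, 0.181, 0.0, 0.0]
force: [-3.6, -0.8, 10.5]
opening: 0.0251
```

Request:
apply_moves([
  [0,0,-0.03,0],
  [0,0,0,0],
  [0,0,0,0],
])

```text
time_s: 14.6
tool_pos: [0.5375, 0.2242, 0.2578]
tool_rot: [0.984, 0.181, 0.0, 0.0]
force: [-6.8, -2.3, 15.6]
opening: 0.0246
```

```bash
python3 - <<'E'
from h import *
s=env.read_state();print(s['time_s'],s['tool_pos'],s['force'],s['wrist_torque'])
grab('scene','s8.png');grab('wrist','w8.png')
a=cv2.imread('pics/s8.png');cv2.imwrite('pics/s8z.png',cv2.resize(a[120:220,310:410],None,fx=6,fy=6,interpolation=cv2.INTER_CUBIC))
E
```

```text
14.6 [0.53753848 0.22420779 0.25781053] [-6.80110334 -2.30981922 15.64834272] [-3.18975767e-01  9.28008638e-01 -5.78319971e-04]
```

View pics/s8z.png

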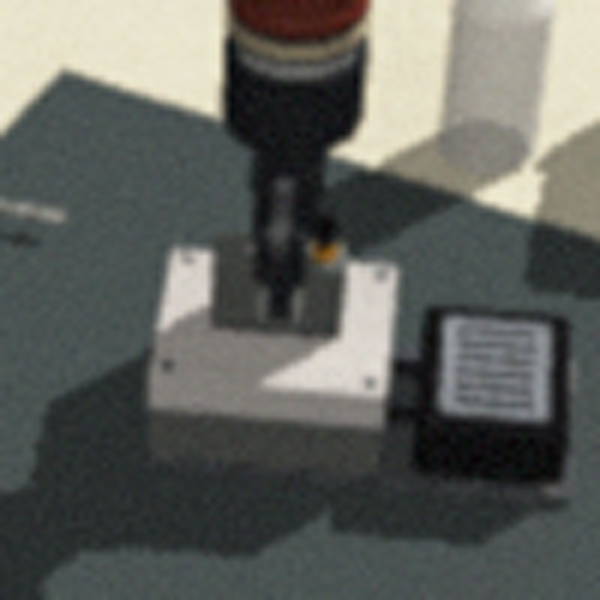

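View pics/w8.png

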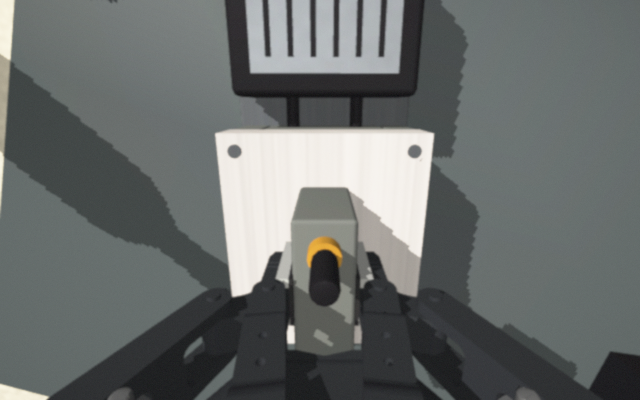

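The case sits on the plate with no stem showing, and z stopped at 0.2578, where home was predicted (0.2576). There is a 7 N side load along the slot, so I'll ease it by about 0.6 mm.

Request:
apply_moves([
  [-0.02,-0.007,0,0],
  [0,0,0,0],
  [0,0,0,0],
])

```text
time_s: 15.0
tool_pos: [0.5372, 0.2241, 0.2578]
tool_rot: [0.984, 0.181, 0.001, -0.0]
force: [-4.0, -0.5, 12.6]
opening: 0.0246
```

Request:
apply_moves([
  [0,0,-0.02,0],
  [0,0,0,0],
  [0,0,0,0],
])

```text
time_s: 15.3
tool_pos: [0.5373, 0.2241, 0.2578]
tool_rot: [0.983, 0.181, 0.001, -0.0]
force: [-5.6, -1.0, 15.0]
opening: 0.025
```

```bash
python3 - <<'E'
from h import *
grab('scene','s9.png');grab('wrist','w9.png')
a=cv2.imread('pics/s9.png');b=cv2.imread('pics/scene0.png')
cv2.imwrite('pics/cmp.png',np.hstack([cv2.resize(x[200:300,220:320],None,fx=4,fy=4,interpolation=cv2.INTER_CUBIC) for x in (b,a)]))
w=cv2.imread('pics/w4.png');v=cv2.imread('pics/w9.png')
cv2.imwrite('pics/cmpw.png',np.hstack([cv2.resize(x[165:265,280:370],None,fx=4,fy=4,interpolation=cv2.INTER_CUBIC) for x in (w,v)]))
s=env.read_state();print(s['time_s'],s['tool_pos'],s['force'],s['opening'])
E
```

```text
15.4 [0.53727366 0.22410387 0.25776906] [-4.73041336 -0.9461413  16.23865218] 0.024985745180596198
```

View pics/cmp.png

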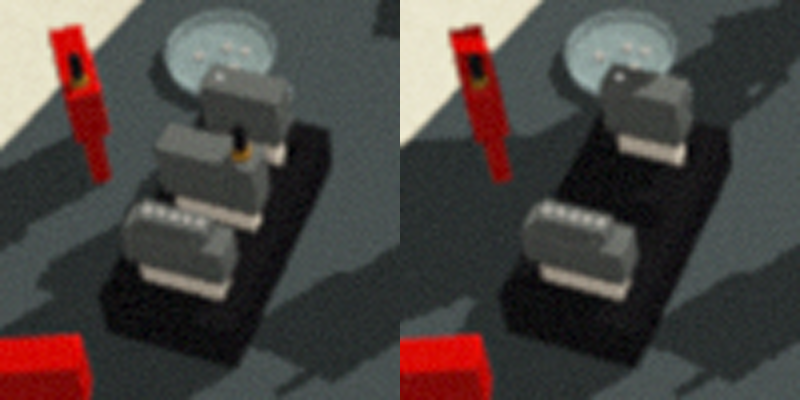

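View pics/cmpw.png

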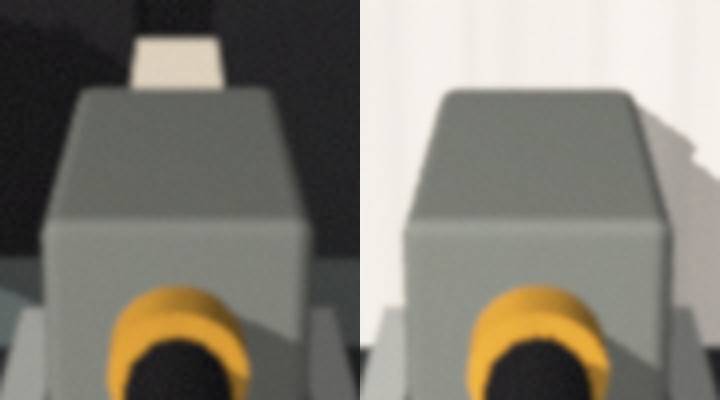

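The sensor and relay modules and the dish are in the same pixels as before. The radio has not slipped in the pads: its case edges are at rows 88 and 220 in both views. Handing in.

```bash
python3 -c "
from station import env
print(env.hand_in())
s=env.read_state();print(s['time_s'],s['tool_pos'],s['force'])"
```

```text
the job is handed in; nothing more can be done
None
the job is handed in; nothing more can be done
```

I took the radio module out of the middle pocket and passed its stem down through the slot. It is pressed home on the contacts, still gripped at 80 N, and I handed the job in at about 15.4 s.

**Last checks:**
- **Depth:** the arm stopped at z = 0.2578 m against a predicted 0.2576 m, which puts the foot at about 10 mm. Pushing further raised the force but not the depth, so the shoulder is on the plate.
- **Push:** about 15–16 N downward, against springs of about 7 N.
- **Grip:** the module had not slipped in the pads between lifting and pressing.
- **Other items:** in the scene picture the sensor and relay modules, the dish and the red look-alikes next to the holder had not moved. I did not compare the rest of the bench picture by picture.

**Disagreements and leftovers:**
- **Dock position:** the overhead camera put the dock about 3 mm away from where the wrist camera did. I used the wrist camera because two of its views agreed.
- **Side load:** about 5 N along the slot remained after I eased the arm back.

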